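Find the flat dressing slab with a straightedge

ROBOT

A 6-joint arm with a two-finger parallel gripper is mounted at the origin on the work surface. World frame = base frame: x ahead of the robot, y to its left, z up, the work surface at z = 0. Lengths are in m, angles in degrees, forces in N, time in s.
With the tool pointing down it reaches from about 0.35 to 1 m from the base axis. Payload 7.1 kg.
Tool frame: the origin (TCP) lies midway between the tips of the shut fingers; the grasp point (between the pads) lies 19 mm behind it; z points along the fingers, y is the direction in which the jaws open and shut (so a half turn about z gives the same grasp; the last joint's range is limited). The gripper opens to 85 mm and grips with 20 to 120 N. Pads are 22 mm wide; open, the fingers measure 114 mm over their backs; the gripper's body (76 mm by 85 mm) begins 54 mm behind the grasp point. The pads swing forward as they close: fully open they stand 13 mm farther back than shut.
Start: joints at [69.156, 24.242, 93.386, -0, 62.372, -1.089], TCP at [0.211, 0.588, 0.231] pointing down, gripper open.
Joint ranges: [-172.04, 172.04], [-51.8, 120.97], [4.93, 147.93], [-75.15, 255.16], [6.16, 154.13], [-145.62, 145.62]. Speed limits (degrees/s): [136.94, 136.94, 172.46, 180, 180, 180].

INTERFACE

Orientations are given as [roll, pitch, yaw] about the fixed x, y, z axes, in that order (R = Rz(yaw) Ry(pitch) Rx(roll)).
In Python, from rig import robot gives the robot as it stands.
- The arm moves only by the tool arm_command, never from a script. Its argument "steps" is a list of rows, each a list of 7 numbers: the turn, a rotation vector about the tool's x, y, z in degrees, then the shift along the tool's x, y, z in m, then the closure, from 0 (fully open) to 1 (shut). In form: [[wx, wy, wz, tx, ty, tz, grip], ...]. A call has exactly 10 rows; each row shifts and turns the pose as measured when the row begins, along the tool's axes as they then stand; what a row does not reach is not made up. A row lasts 1/8 s, in which the tool goes at most 62.5 mm and 10.7 degrees, less where a joint would pass 70% of its speed; a pose out of reach is approached as far as the arm can. A call with a gripper value outside its range is refused whole. The fingers move at their own pace and stop on an object; the grip force is fixed at half the most. Time passes only in rows, so rows that do not move let the fingers close, or fill a call up. It gives the time, the measured TCP pose, the force and the opening at its end, in the units of the state.
- robot.get_obs(): the state, without advancing time (a new reading comes with each control period).
- robot.grab_frame(name): name is "scene" or "top"; returns the picture (420x560x3 uint8, blue, green, red); there is no depth.
- robot.camera_model(name): a dict with "camera_matrix" (3x3 intrinsics, pixels), "world_to_cam" (4x4, takes a point from world to camera coordinates). Camera axes: x right, y down, z forward; pixel columns grow to the right and rows downward; lengths in m; the calibration is good to about 2 mm. A picture is of the moment at which its call begins. camera_model takes no time and is no camera call.
- robot.hand_in(): hands the job in, once; it reports no verdict.
The state is a dict: "time": time; "joints": joint angles; "dq": joint speeds; "effort": joint torques, N m; "position": TCP position; "eef_rot": TCP orientation; "contact_force": force on the tool from outside, world axes, zero at the start; "wrist_torque": the same for the moment, N m; "opening": finger opening in m.
Only numpy, scipy, OpenCV 4.12 (cv2) and the standard library are available. Lean on these libraries where they do the work, as an engineer would, in place of code of your own. Each camera call takes 0.05 s, during which the arm holds its last target. There are 200 camera calls.

TASK

One of the two steel slabs on the board is flat, the other is worn away towards both ends so that a straightedge rocks on it. Take the straightedge by its handle, lay it lengthwise along the middle of a slab, let go and press gently on the blade near its left end and then near its right end to feel whether it rocks; if it does, try the other slab. Finish with the straightedge proved on the flat slab in this way (left end, then right end) and left lying there, without pressing hard and without disturbing the other things on the bench.

Things in the scene. Friction and masses are not known exactly. Their poses are not given: they have to be found in the camera images.
- board: Wooden board, 290 x 270 mm, 26 mm thick, fixed on the bench, carrying the two slabs. Origin at the centre of its underside on the bench; x points away from the robot (turned by at most 0.3 rad), y to the robot's left, z up.
- near_slab (a point): Middle of the nearer steel slab, 65 mm to -x of the board's centre, 47 mm above the bench; axes as the board's. Slab: fixed, 100 mm along x, 220 mm along y; the middle of its upper face is 40 to 54 mm above the bench (hidden, differs per slab). By equal chance this slab or the other is the flat, level one.
- far_slab (a point): The same for the farther slab, 65 mm to +x of the board's centre; 30 mm gap between the slabs. The worn slab (either one) has a level ridge across its middle (y = 0, along x), from which the face slopes down at 0.036 rad to each end: there a straightedge tips to one side and, 85 mm from its middle, an end can be pushed 3 mm below level.
- blade: Straightedge's blade: aluminium bar 200 mm long (y), 30 wide (x), 14 thick, 65 mm of flat top free at each side of the handle. Origin: centre of underside. Whole tool 0.2 to 0.45 kg, balanced at its middle. Starts flat on the bench right of the board. Press with 5 to 15 N; over 35 N mars it. May lie either way round: left means the robot's left (board's +y) as it lies on the slab.
- handle (a point): Centre of the straightedge's wooden handle, half-way up: a rounded block 22 mm wide (x), 70 mm long (y), 52 mm high, standing on the middle of the blade (from 14 to 66 mm above the underside). This point is 40 mm above the blade's underside. Grip it across the 22 mm, from above; the blade sticks out 4 mm beyond it on each side.
- underside (a point): Centre of the blade's underside; y along the blade, x across it, z up.
- mallet: Bystander: hammer lying on the bench at the far right. Leave alone.
- rivet_jar: Bystander: glass jar, 60 mm across, 90 mm high, on the bench at the left. Leave alone.
- wax_tin: Bystander: flat round tin, 82 mm across, 35 mm high, on the bench at the left. Leave alone.
Mind the look-alikes: they are no part of the job. There is more than one size of the part that bears blade; the job needs the largest.

How it is judged (in metres and radians):
On the way, in this order (a step that is already met when the one before it is completed fails the run):
1. straightedge lying along the middle of a slab, its left end pressed down with more than 4 N by the fingers and still level (no rocking) (((horizontal distance between underside and near_slab below 0.025 m and z of underside in the frame of near_slab between -0.012 and 0.012 m) or (horizontal distance between underside and far_slab below 0.025 m and z of underside in the frame of far_slab between -0.012 and 0.012 m)) and angle between underside's own z axis and vertical below 0.014 rad and angle between the y axis of underside and the y axis of board, either way round below 0.15 rad and y of the grasp point in the frame of board above 0.055 m and contact force between the fingers and blade above 4 N), for 0.2 s.
2. the same with its right end pressed (((horizontal distance between underside and near_slab below 0.025 m and z of underside in the frame of near_slab between -0.012 and 0.012 m) or (horizontal distance between underside and far_slab below 0.025 m and z of underside in the frame of far_slab between -0.012 and 0.012 m)) and angle between underside's own z axis and vertical below 0.014 rad and angle between the y axis of underside and the y axis of board, either way round below 0.15 rad and y of the grasp point in the frame of board below -0.055 m and contact force between the fingers and blade above 4 N), for 0.2 s.
At the end, for the whole second after the job is handed in: Straightedge released and still on the flat slab: level within 0.014 rad, along it within 0.15 rad, middle within 25 mm of the slab's; left end, then right end, each pressed there over 4 N for 0.2 s, 55 mm or more from the board's centre line, without rocking (((horizontal distance between underside and near_slab below 0.025 m and z of underside in the frame of near_slab between -0.012 and 0.012 m) or (horizontal distance between underside and far_slab below 0.025 m and z of underside in the frame of far_slab between -0.012 and 0.012 m)) and angle between underside's own z axis and vertical below 0.014 rad and angle between the y axis of underside and the y axis of board, either way round below 0.15 rad and linear speed of blade below 0.01 m/s and contact force between the fingers and blade below 0.1 N and contact force between the fingers and straightedge below 0.1 N); the robot touches nothing.
It fails at once if the fingers push on the blade with more than 35 N (contact force between the fingers and blade above 35 N).
It fails at once if the blade is slammed or forced onto something (more than 100 N in all on the blade) (contact force between blade and anything else above 100 N).
It fails at once if the hammer is moved by more than 30 mm (distance of mallet from where it was at the start of the episode above 0.03 m).
It fails at once if the jar is moved by more than 30 mm (distance of rivet_jar from where it was at the start of the episode above 0.03 m).
It fails at once if the tin is moved by more than 30 mm (distance of wax_tin from where it was at the start of the episode above 0.03 m).
It also fails if it takes over 72 s, if anything falls off the work surface, if the arm or the gripper's body presses on something with over 40 N, if the wrist force passes 120 N, or if a joint passes its speed limit or range.

## Working session

There is one attempt and no reset: what is moved stays moved. The work goes in short steps, Python scripts to look and compute and a tool call to move; the robot and the scene stay as the last step left them, time stands still between calls to the robot, and variables do not carry over. Pictures are saved under pics/ and viewed, about 8 in all and at most 12, crops included, and the job is handed in when it is done.

Besides the shell and the picture viewer there is one more tool, called after "Call:" by a JSON object that holds its "api" and its "payload". arm_command: Moves the arm, as the interface text tells. Its arguments: {"type":"object","properties":{"steps":{"type":"array"}},"required":["steps"]}

```bash
mkdir -p pics; ls; python3 - <<'E'
from rig import robot
import cv2
print(robot.get_obs())
for n in("scene","top"):
    cv2.imwrite(f"pics/{n}0.png",robot.grab_frame(n)); m=robot.camera_model(n); print(n,m["camera_matrix"],m["world_to_cam"])
E
```

```text
pics
{'time': 0.0, 'joints': array([ 6.91555470e+01,  2.42874648e+01,  9.34321127e+01,  1.14667591e-03,
        6.23727029e+01, -1.08744684e+00]), 'dq': array([-0.08652237, -0.01871702, -0.0359463 ,  0.0475394 , -0.03952956,
       -0.0555463 ]), 'effort': array([-1.72775231e-03, -5.57375836e+01, -2.81742454e+01, -2.04315302e-04,
        7.27084654e-03, -6.66218099e-06]), 'position': array([0.21102994, 0.58770223, 0.23050797]), 'eef_rot': array([-1.79907755e+02, -2.76622721e-03,  1.60242459e+02]), 'contact_force': array([0.4067902 , 0.39941479, 0.24990312]), 'wrist_torque': array([-0.00747364, -0.05619635, -0.02280833]), 'opening': 0.08571872910960365}
scene [[456.06605539   0.         274.16435081]
 [  0.         456.06605539 207.20017134]
 [  0.           0.           1.        ]] [[ 0.76701929  0.64156806 -0.00847573 -0.35538872]
 [ 0.45473558 -0.55287831 -0.69824145 -0.19066642]
 [-0.45265546  0.53171045 -0.71581215  1.71075379]
 [ 0.          0.          0.          1.        ]]
top [[543.03707945   0.         279.83579693]
 [  0.         543.03707945 208.71555408]
 [  0.           0.           1.        ]] [[ 1.29705720e-02 -9.99913297e-01  2.27228749e-03 -4.32357157e-02]
 [-9.91428398e-01 -1.31559022e-02 -1.29987133e-01  4.60072784e-01]
 [ 1.30005756e-01 -5.66802887e-04 -9.91513077e-01  1.54954838e+00]
 [ 0.00000000e+00  0.00000000e+00  0.00000000e+00  1.00000000e+00]]
```

View pics/top0.png

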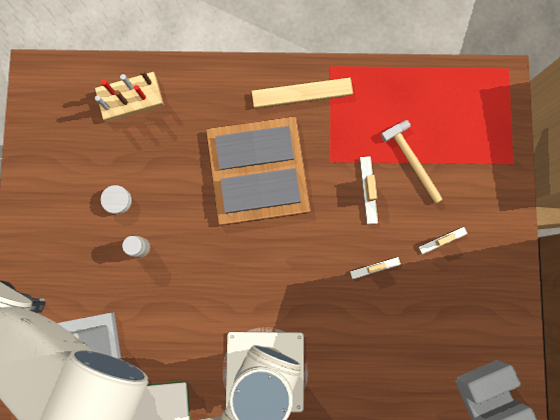

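View pics/scene0.png

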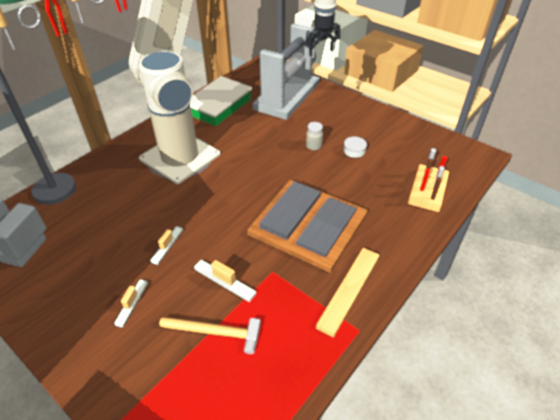

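The top view shows the large straightedge at about (369,190) with two smaller look-alikes at (375,268) and (443,240). The board is at about (258,171), with the slabs at (255,148) and (261,191), and the hammer head is close by at (396,130).

```bash
cat > h.py <<'E'
from rig import robot
import cv2, numpy as np
def ray(n,uv,z):
    m=robot.camera_model(n); T=m["world_to_cam"]; R=T[:3,:3]
    c=-R.T@T[:3,3]; d=R.T@np.linalg.inv(m["camera_matrix"])@np.array([uv[0],uv[1],1.])
    return (c+d*(z-c[2])/d[2])
def rect(n,mask,z,box,k=0):
    m=np.zeros_like(mask);x0,y0,x1,y1=box; m[y0:y1,x0:x1]=mask[y0:y1,x0:x1]
    if k: m=cv2.morphologyEx(m,cv2.MORPH_OPEN,np.ones((k,k),np.uint8))
    cs,_=cv2.findContours(m,0,1); c=max(cs,key=cv2.contourArea)
    w=np.array([ray(n,p,z)[:2] for p in c[:,0]],np.float32)
    r=cv2.minAreaRect(w*1000); return r, cv2.boundingRect(c)
E
python3 - <<'E'
from h import *
im=cv2.imread("pics/top0.png"); hsv=cv2.cvtColor(im,cv2.COLOR_BGR2HSV)
white=cv2.inRange(hsv,(0,0,150),(180,60,255))
# blade incl. handle: close
wb=cv2.inRange(hsv,(0,0,170),(180,60,255)); hand=cv2.inRange(hsv,(12,60,150),(30,200,255))
print("blade",rect("top",wb|hand,.014,(350,145,388,235)))
print("white",[rect("top",wb,.014,b) for b in((350,150,388,182),(350,195,388,235))])
print("handle",rect("top",hand,.066,(360,160,388,215)))
gray=cv2.inRange(hsv,(0,0,40),(180,255,255))
slab=cv2.inRange(hsv,(95,0,50),(140,110,160))
print("slabF",rect("top",slab,.047,(200,115,312,169),3))
print("slabN",rect("top",slab,.047,(200,169,312,228),3))
print("px",hsv[148,255],hsv[191,261],hsv[125,220],hsv[160,366],hsv[185,371],hsv[250,200])
bd=cv2.inRange(hsv,(8,100,120),(20,230,255))|slab
print("board",rect("top",bd,.026,(195,112,318,230),3))
cv2.imwrite("pics/crop.png",np.hstack([cv2.resize(im[105:235,195:405],None,fx=3.6,fy=3.6,interpolation=cv2.INTER_CUBIC)]))
E
```

```text
blade (((524.4151611328125, -320.21533203125), (201.7396240234375, 74.94451904296875), 5.73534631729126), (360, 157, 28, 67))
white [(((586.2645874023438, -292.45343017578125), (73.18184661865234, 31.931053161621094), 5.869961738586426), (360, 157, 13, 25)), (((465.7511901855469, -304.4872131347656), (85.5945816040039, 31.9250545501709), 5.723438739776611), (364, 195, 14, 29))]
handle (((526.3451538085938, -314.183837890625), (57.34419631958008, 78.5643081665039), 89.54739379882812), (367, 172, 21, 28))
slabF (((637.5022583007812, 39.742820739746094), (98.05989074707031, 214.20217895507812), 8.901627540588379), (217, 130, 76, 39))
slabN (((510.7456359863281, 19.540328979492188), (98.25972747802734, 215.2941131591797), 8.967329978942871), (222, 170, 78, 43))
px [135   7 137] [110   6 137] [ 11 156 144] [ 35  11 249] [ 20  98 254] [ 11 151 150]
board (((576.0802001953125, 35.29554748535156), (350.70947265625, 364.2392578125), 0.7841783165931702), (195, 112, 123, 118))
```

View pics/crop.png

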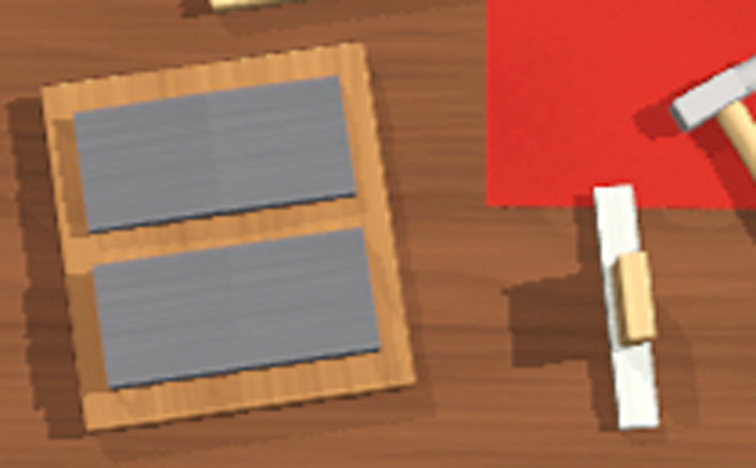

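```bash
python3 - <<'E'
from h import *
for n,z in(("top",.047),("scene",.047)):
    im=cv2.cvtColor(cv2.imread(f"pics/{n}0.png"),cv2.COLOR_BGR2GRAY).astype(float)
    m=robot.camera_model(n);K=m["camera_matrix"];T=m["world_to_cam"]
    a=np.radians(9); ex=np.array([np.cos(a),np.sin(a),0]);ey=np.array([-ex[1],ex[0],0])
    for s,c in(("F",(.6375,.0397)),("N",(.5107,.0195))):
        prof=[]
        for y in np.arange(-.09,.0901,.015):
            v=[]
            for x in np.linspace(-.03,.03,13):
              for dy in(-.005,0,.005):
                p=T[:3,:3]@(np.array([*c,z])+ex*x+ey*(y+dy))+T[:3,3]; p=K@p
                v.append(cv2.getRectSubPix(im.astype(np.float32),(1,1),(p[0]/p[2],p[1]/p[2]))[0,0])
            prof.append(round(float(np.mean(v)),1))
        print(n,s,prof)
E
```

```text
top F [133.6, 133.7, 133.8, 134.2, 134.2, 134.8, 133.3, 131.4, 131.4, 131.6, 131.9, 132.1, 132.3]
top N [133.0, 133.1, 133.4, 133.6, 133.9, 134.2, 133.6, 133.1, 133.3, 133.3, 133.7, 134.0, 134.3]
scene F [126.6, 126.4, 126.8, 127.0, 127.4, 127.6, 123.7, 121.7, 121.7, 122.0, 122.1, 122.3, 122.5]
scene N [124.1, 123.9, 124.1, 124.1, 124.6, 125.0, 124.8, 123.7, 123.7, 123.7, 124.1, 124.4, 124.5]
```

Call:
{"api": "arm_command", "payload": {"steps": [[0, 0, 10, 0, 0, 0, 0], [0, 0, 10, 0, 0, 0, 0], [0, 0, 10, 0, 0, 0, 0], [0, 0, 10, 0, 0, 0, 0], [0, 0, 10, 0, 0, 0, 0], [0, 0, 10, 0, 0, 0, 0], [0, 0, 10, 0, 0, 0, 0], [0, 0, 0, 0, 0, 0, 0], [0, 0, 0, 0, 0, 0, 0], [0, 0, 0, 0, 0, 0, 0]]}}

```text
time: 1.35
position: [0.21, 0.585, 0.2263]
eef_rot: [-179.8, 0.5, 88.4]
contact_force: [-0.2, 0.5, 0.1]
opening: 0.0854
```

Call:
{"api": "arm_command", "payload": {"steps": [[0, 0, 0, -0.056, 0.0216, 0, 0], [0, 0, 0, -0.056, 0.0216, 0, 0], [0, 0, 0, -0.056, 0.0216, 0, 0], [0, 0, 0, -0.056, 0.0216, 0, 0], [0, 0, 0, -0.056, 0.0216, 0, 0], [0, 0, 0, -0.056, 0.0216, 0, 0], [0, 0, 0, -0.056, 0.0216, 0, 0], [0, 0, 0, -0.056, 0.0216, 0, 0], [0, 0, 0, -0.056, 0.0216, 0, 0], [0, 0, 0, -0.056, 0.0216, 0, 0]]}}

```text
time: 2.6
position: [0.4218, 0.0093, 0.2321]
eef_rot: [179.7, 0.2, 89.8]
contact_force: [1.5, 1.5, 0.3]
opening: 0.0851
```

Call:
{"api": "arm_command", "payload": {"steps": [[0, 0, 10.4, 0, 0, 0, 0], [0, 0, 10.4, 0, 0, 0, 0], [0, 0, 10.4, 0, 0, 0, 0], [0, 0, 10.4, 0, 0, 0, 0], [0, 0, 10.4, 0, 0, 0, 0], [0, 0, 10.4, 0, 0, 0, 0], [0, 0, 10.4, 0, 0, 0, 0], [0, 0, 10.4, 0, 0, 0, 0], [0, 0, 0, 0, 0, 0, 0], [0, 0, 0, 0, 0, 0, 0]]}}

```text
time: 3.85
position: [0.424, 0.0034, 0.2337]
eef_rot: [179.7, -0.6, 4.7]
contact_force: [0.0, 0.3, 0.4]
opening: 0.0856
```

```bash
cat > d.py <<'E'
import sys
from h import *
from scipy.spatial.transform import Rotation as Rn
# target x y z yaw -> shift and turn in tool axes
o=robot.get_obs(); R=Rn.from_euler("xyz",o["eef_rot"],degrees=True)
x,y,z,w=map(float,sys.argv[1:5]); G=Rn.from_euler("xyz",[180,0,w],degrees=True)
print("pos",o["position"].round(4),o["eef_rot"].round(2),"F",o["contact_force"].round(1),"shift",R.inv().apply(np.array([x,y,z])-o["position"]).round(4),"turn",(R.inv()*G).as_rotvec(degrees=True).round(2))
E
```

Call:
{"api": "arm_command", "payload": {"steps": [[0, 0, 0, 0.0123, 0.0515, 0, 0], [0, 0, 0, 0.0123, 0.0515, 0, 0], [0, 0, 0, 0.0123, 0.0515, 0, 0], [0, 0, 0, 0.0123, 0.0515, 0, 0], [0, 0, 0, 0.0123, 0.0515, 0, 0], [0, 0, 0, 0.0123, 0.0515, 0, 0], [0, 0, 0, 0, 0, 0.035, 0], [0, 0, 0, 0, 0, 0.035, 0], [0, 0, 0, 0, 0, 0.0, 0], [0, 0, 0, 0, 0, 0, 0]]}}

```text
time: 5.1
position: [0.532, -0.3091, 0.1662]
eef_rot: [179.5, -0.8, 6.7]
contact_force: [0.2, -0.0, 1.1]
opening: 0.0854
```

```bash
python3 d.py .523 -.299 .14 5.7; python3 - <<'E'
from h import *
a=robot.grab_frame("top")[105:255,300:480]; b=robot.grab_frame("scene")[205:355,130:310]
cv2.imwrite("pics/hov.png",np.hstack([cv2.resize(i,(400,333),interpolation=2) for i in(a,b)]))
E
```

```text
pos [ 0.532  -0.3091  0.1662] [179.54  -0.83   6.69] F [ 0.2 -0.   1.1] shift [-0.0081 -0.0112  0.026 ] turn [ 0.45 -0.83  0.98]
```

View pics/hov.png

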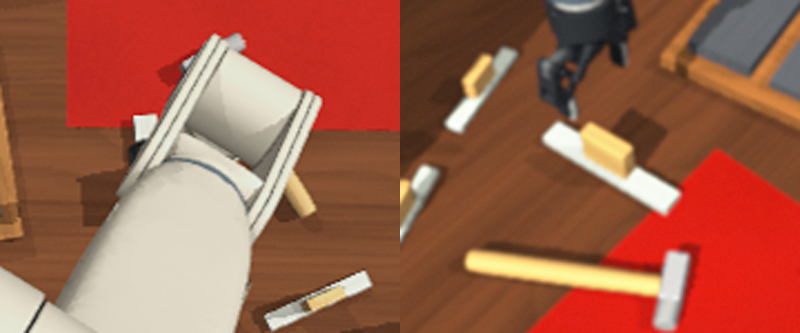

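Call:
{"api": "arm_command", "payload": {"steps": [[0.4, -0.8, 1, -0.008, -0.011, 0.0, 0], [0, 0, 0, 0, 0, 0.03, 0], [0, 0, 0, 0, 0, 0.03, 0], [0, 0, 0, 0, 0, 0.02, 0], [0, 0, 0, 0, 0, 0, 0], [0, 0, 0, 0, 0, 0, 0], [0, 0, 0, 0, 0, 0, 0], [0, 0, 0, 0, 0, 0, 0], [0, 0, 0, 0, 0, 0, 0], [0, 0, 0, 0, 0, 0, 0]]}}

```text
time: 6.45
position: [0.5258, -0.2986, 0.0934]
eef_rot: [179.6, -0.5, 5.6]
contact_force: [-0.7, -0.3, -0.1]
opening: 0.0852
```

```bash
python3 d.py .523 -.299 .028 5.7
```

```text
pos [ 0.5258 -0.2986  0.0934] [179.55  -0.55   5.62] F [-0.7 -0.3 -0.1] shift [-0.0034 -0.0003  0.0654] turn [ 0.45 -0.55 -0.08]
```

Call:
{"api": "arm_command", "payload": {"steps": [[0.4, -0.5, 0, -0.003, 0, 0.02, 0], [0, 0, 0, 0, 0, 0.02, 0], [0, 0, 0, 0, 0, 0.015, 0], [0, 0, 0, 0, 0, 0.01, 0], [0, 0, 0, 0, 0, 0, 0], [0, 0, 0, 0, 0, 0, 0], [0, 0, 0, 0, 0, 0, 0], [0, 0, 0, 0, 0, 0, 0], [0, 0, 0, 0, 0, 0, 0], [0, 0, 0, 0, 0, 0, 0]]}}

```text
time: 7.7
position: [0.5228, -0.299, 0.0236]
eef_rot: [180.0, -0.0, 5.6]
contact_force: [0.2, -0.3, 0.4]
opening: 0.0854
```

```bash
python3 d.py .523 -.299 .028 5.7
```

```text
pos [ 0.5228 -0.299   0.0236] [179.99  -0.     5.62] F [ 0.2 -0.3  0.4] shift [ 0.0002  0.     -0.0044] turn [ 0.01 -0.   -0.08]
```

Call:
{"api": "arm_command", "payload": {"steps": [[0, 0, 0, 0, 0, -0.004, 0], [0, 0, 0, 0, 0, 0, 0], [0, 0, 0, 0, 0, 0, 1], [0, 0, 0, 0, 0, 0, 1], [0, 0, 0, 0, 0, 0, 1], [0, 0, 0, 0, 0, 0, 1], [0, 0, 0, 0, 0, 0, 1], [0, 0, 0, 0, 0, 0, 1], [0, 0, 0, 0, 0, 0, 1], [0, 0, 0, 0, 0, 0, 1]]}}

```text
time: 8.95
position: [0.523, -0.2992, 0.0282]
eef_rot: [180.0, -0.0, 5.6]
contact_force: [-0.1, -0.4, 0.5]
opening: 0.0213
```

```bash
python3 d.py .523 -.299 .12 5.7
```

```text
pos [ 0.523  -0.2992  0.0282] [ 1.7996e+02 -3.0000e-02  5.6200e+00] F [-0.1 -0.4  0.5] shift [ 0.0001 -0.0002 -0.0918] turn [ 0.04 -0.03 -0.08]
```

Call:
{"api": "arm_command", "payload": {"steps": [[0, 0, 0, 0, 0, -0.015, 1], [0, 0, 0, 0, 0, -0.03, 1], [0, 0, 0, 0, 0, -0.03, 1], [0, 0, 0, 0, 0, -0.03, 1], [0, 0, 0, 0, 0, -0.03, 1], [0, 0, 0, 0, 0, 0, 1], [0, 0, 0, 0, 0, 0, 1], [0, 0, 0, 0, 0, 0, 1], [0, 0, 0, 0, 0, 0, 1], [0, 0, 0, 0, 0, 0, 1]]}}

```text
time: 10.2
position: [0.5183, -0.2962, 0.1641]
eef_rot: [-179.6, 0.5, 5.6]
contact_force: [-0.0, -0.1, -3.9]
opening: 0.0215
```

```bash
python3 d.py .5107 .0195 .16 99; python3 - <<'E'
from h import *
a=robot.grab_frame("top")[85:255,300:500]; b=robot.grab_frame("scene")[155:325,110:310]
cv2.imwrite("pics/lift.png",np.hstack([cv2.resize(i,(400,340),interpolation=2) for i in(a,b)]))
E
```

```text
pos [ 0.5183 -0.2962  0.1641] [-179.62    0.53    5.62] F [-0.  -0.1 -3.9] shift [ 0.0234 -0.3149  0.006 ] turn [-7.200e-01  9.000e-02 -9.338e+01]
```

View pics/lift.png

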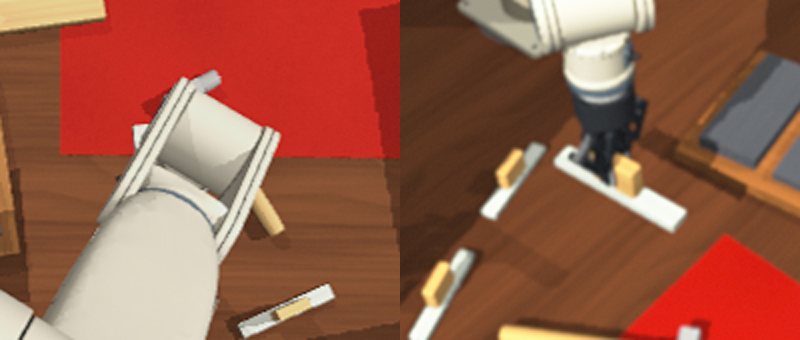

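```bash
python3 - <<'E'
from h import *
im=robot.grab_frame("scene"); hsv=cv2.cvtColor(im,cv2.COLOR_BGR2HSV)
wb=cv2.inRange(hsv,(0,0,165),(180,50,255))
x0,y0,x1,y1=180,220,262,275
m=np.zeros_like(wb); m[y0:y1,x0:x1]=wb[y0:y1,x0:x1]
n,l,s,c=cv2.connectedComponentsWithStats(m); print(s[1:],c[1:].round(1))
k=[i for i in range(1,n) if s[i,4]>40]; ys,xs=np.nonzero(np.isin(l,k)); 
P=np.array([ray("scene",(x,y),.1641-.0282+.007)[:2] for x,y in zip(xs,ys)])
a=np.radians(5.6); u=np.array([np.cos(a),np.sin(a)]); t=(P-np.array([.5183,-.2962]))@u; v=(P-np.array([.5183,-.2962]))@np.array([-u[1],u[0]])
print(t.min(),t.max(),v.min(),v.max())
cv2.imwrite("pics/lift2.png",cv2.resize(im[200:300,160:290],None,fx=5,fy=5))
E
```

```text
[[180 229   1   2   2]
 [187 228  66  43 600]] [[180.  229.5]
 [223.  251.9]]
-0.10382124266084451 0.1045794934610197 -0.01938821374018695 0.021196847456120153
```

View pics/lift2.png

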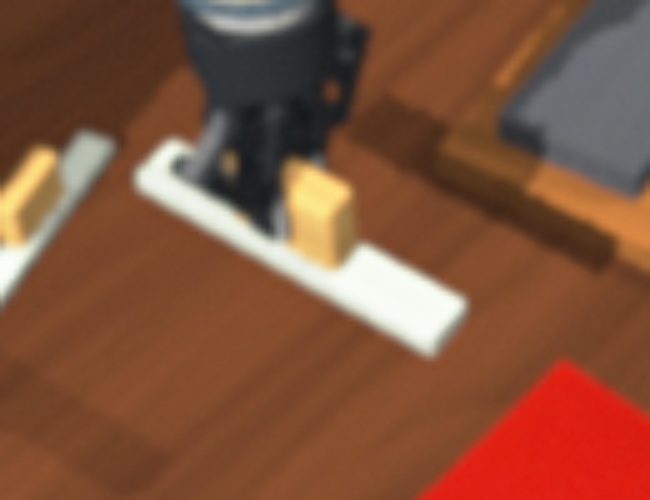

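The blade is gripped within about 1 mm of its middle: its ends are at -104 and +105 mm along it from the TCP. Next is moving it over the near slab.

Call:
{"api": "arm_command", "payload": {"steps": [[0, 0, 0, 0.004, -0.03, 0, 1], [0, 0, 0, 0.004, -0.045, 0, 1], [0, 0, 0, 0.004, -0.05, 0, 1], [0, 0, 0, 0.004, -0.05, 0, 1], [0, 0, 0, 0.004, -0.05, 0, 1], [0, 0, 0, 0.003, -0.045, 0, 1], [0, 0, 0, 0, -0.03, 0, 1], [0, 0, 0, 0, 0, 0, 1], [0, 0, 0, 0, 0, 0, 1], [0, 0, -5, 0, 0, 0, 1]]}}

```text
time: 11.6
position: [0.5148, 0.0111, 0.1673]
eef_rot: [-179.8, 0.1, 10.6]
contact_force: [0.0, -0.2, -3.8]
opening: 0.0215
```

Call:
{"api": "arm_command", "payload": {"steps": [[0, 0, -9, 0, 0, 0, 1], [0, 0, -10, 0, 0, 0, 1], [0, 0, -10, 0, 0, 0, 1], [0, 0, -10, 0, 0, 0, 1], [0, 0, -10, 0, 0, 0, 1], [0, 0, -10, 0, 0, 0, 1], [0, 0, -10, 0, 0, 0, 1], [0, 0, -10, 0, 0, 0, 1], [0, 0, -5, 0, 0, 0, 1], [0, 0, 0, 0, 0, 0, 1]]}}

```text
time: 12.85
position: [0.5169, -0.0013, 0.1675]
eef_rot: [-180.0, -0.1, 96.5]
contact_force: [-0.1, -1.0, -3.9]
opening: 0.0213
```

```bash
python3 d.py .5107 .0195 .12 99
```

```text
pos [ 0.5169 -0.0013  0.1675] [-1.7997e+02 -1.1000e-01  9.6490e+01] F [-0.1 -1.  -3.9] shift [ 0.0213 -0.0038  0.0476] turn [-0.03 -0.11 -2.51]
```

Call:
{"api": "arm_command", "payload": {"steps": [[0, 0, -2.5, 0.02, -0.004, 0, 1], [0, 0, 0, 0, 0, 0.02, 1], [0, 0, 0, 0, 0, 0.02, 1], [0, 0, 0, 0, 0, 0.01, 1], [0, 0, 0, 0, 0, 0, 1], [0, 0, 0, 0, 0, 0, 1], [0, 0, 0, 0, 0, 0, 1], [0, 0, 0, 0, 0, 0, 1], [0, 0, 0, 0, 0, 0, 1], [0, 0, 0, 0, 0, 0, 1]]}}

```text
time: 14.1
position: [0.5114, 0.0203, 0.119]
eef_rot: [179.8, -0.1, 98.8]
contact_force: [0.3, -0.2, -3.4]
opening: 0.0214
```

```bash
python3 d.py .5107 .0195 .085 99
```

```text
pos [0.5114 0.0203 0.119 ] [ 1.7977e+02 -1.2000e-01  9.8830e+01] F [ 0.3 -0.2 -3.4] shift [-0.0008 -0.001   0.034 ] turn [ 0.23 -0.11 -0.17]
```

Call:
{"api": "arm_command", "payload": {"steps": [[0.2, -0.1, -0.2, -0.001, -0.001, 0.01, 1], [0, 0, 0, 0, 0, 0.01, 1], [0, 0, 0, 0, 0, 0.008, 1], [0, 0, 0, 0, 0, 0.003, 1], [0, 0, 0, 0, 0, 0, 1], [0, 0, 0, 0, 0, 0, 1], [0, 0, 0, 0, 0, 0, 1], [0, 0, 0, 0, 0, 0, 1], [0, 0, 0, 0, 0, 0, 1], [0, 0, 0, 0, 0, 0, 1]]}}

```text
time: 15.35
position: [0.5108, 0.0191, 0.0858]
eef_rot: [180.0, -0.0, 99.0]
contact_force: [0.8, 0.2, -3.6]
opening: 0.0216
```

Call:
{"api": "arm_command", "payload": {"steps": [[0, 0, 0, 0, 0, 0.0005, 1], [0, 0, 0, 0, 0, 0.0005, 1], [0, 0, 0, 0, 0, 0.0005, 1], [0, 0, 0, 0, 0, 0.0005, 1], [0, 0, 0, 0, 0, 0.0005, 1], [0, 0, 0, 0, 0, 0.0005, 1], [0, 0, 0, 0, 0, 0.0005, 1], [0, 0, 0, 0, 0, 0.0005, 1], [0, 0, 0, 0, 0, 0.0005, 1], [0, 0, 0, 0, 0, 0.0005, 1]]}}

```text
time: 16.6
position: [0.5107, 0.0191, 0.0804]
eef_rot: [180.0, -0.0, 99.0]
contact_force: [-0.7, 0.6, -3.6]
opening: 0.0214
```

Call:
{"api": "arm_command", "payload": {"steps": [[0, 0, 0, 0, 0, 0.0005, 1], [0, 0, 0, 0, 0, 0.0005, 1], [0, 0, 0, 0, 0, 0.0005, 1], [0, 0, 0, 0, 0, 0.0005, 1], [0, 0, 0, 0, 0, 0.0005, 1], [0, 0, 0, 0, 0, 0.0005, 1], [0, 0, 0, 0, 0, 0.0005, 1], [0, 0, 0, 0, 0, 0.0005, 1], [0, 0, 0, 0, 0, 0.0005, 1], [0, 0, 0, 0, 0, 0.0005, 1]]}}

```text
time: 17.85
position: [0.5108, 0.0191, 0.0775]
eef_rot: [180.0, -0.0, 99.0]
contact_force: [-2.7, -0.4, 6.2]
opening: 0.0211
```

Call:
{"api": "arm_command", "payload": {"steps": [[0, 0, 0, 0, 0, 0, 0.7], [0, 0, 0, 0, 0, 0, 0.4], [0, 0, 0, 0, 0, 0, 0], [0, 0, 0, 0, 0, 0, 0], [0, 0, 0, 0, 0, 0, 0], [0, 0, 0, 0, 0, 0, 0], [0, 0, 0, 0, 0, -0.02, 0], [0, 0, 0, 0, 0, -0.03, 0], [0, 0, 0, 0, 0, -0.03, 0], [0, 0, 0, 0, 0, 0, 0]]}}

```text
time: 19.1
position: [0.5113, 0.0191, 0.1593]
eef_rot: [179.9, -0.0, 99.0]
contact_force: [0.2, 0.7, -0.1]
opening: 0.0857
```

```bash
python3 d.py .4980 .0993 .12 99; python3 - <<'E'
from h import *
b=robot.grab_frame("scene")[160:280,230:390]
cv2.imwrite("pics/rel.png",cv2.resize(b,(800,600),interpolation=2))
E
```

```text
pos [0.5113 0.0191 0.1593] [179.93  -0.    99.04] F [ 0.2  0.7 -0.1] shift [ 0.0813 -0.0005  0.0393] turn [ 0.07 -0.    0.04]
```

View pics/rel.png

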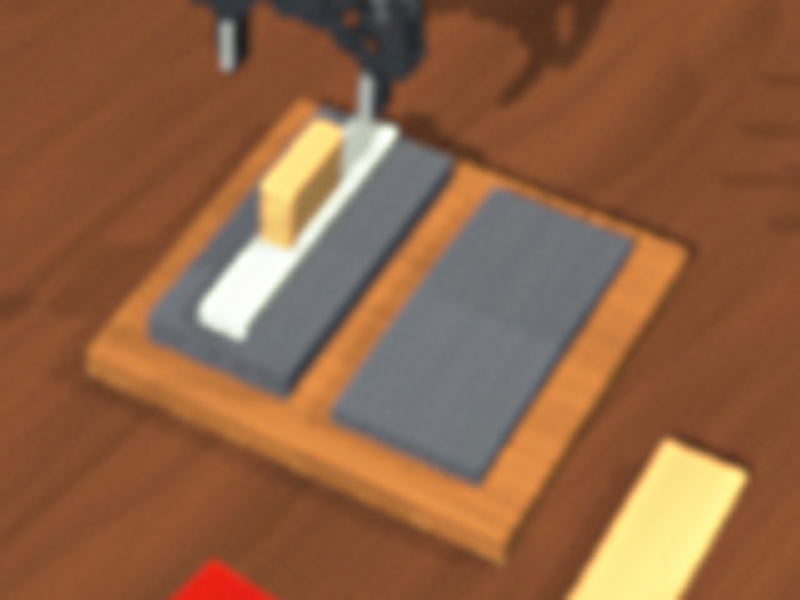

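Call:
{"api": "arm_command", "payload": {"steps": [[0, 0, 0, 0.025, 0, 0, 1], [0, 0, 0, 0.025, 0, 0, 1], [0, 0, 0, 0.02, 0, 0, 1], [0, 0, 0, 0.004, 0, 0.01, 1], [0, 0, 0, 0, 0, 0.025, 1], [0, 0, 0, 0, 0, 0.025, 1], [0, 0, 0, 0, 0, 0.01, 1], [0, 0, 0, 0, 0, 0.005, 1], [0, 0, 0, 0, 0, 0, 1], [0, 0, 0, 0, 0, 0, 1]]}}

```text
time: 20.4
position: [0.4933, 0.0912, 0.0723]
eef_rot: [-179.3, 0.0, 99.0]
contact_force: [-0.2, -0.0, -0.3]
opening: 0.0
```

```bash
python3 d.py .499 .0936 .068 99
```

```text
pos [0.4933 0.0912 0.0723] [-1.7929e+02  1.0000e-02  9.8960e+01] F [-0.2 -0.  -0.3] shift [0.0015 0.006  0.0043] turn [-0.71  0.01 -0.04]
```

Call:
{"api": "arm_command", "payload": {"steps": [[-0.7, 0, 0, 0.001, 0.006, 0, 1], [0, 0, 0, 0, 0, 0, 1], [0, 0, 0, 0, 0, 0.002, 1], [0, 0, 0, 0, 0, 0.002, 1], [0, 0, 0, 0, 0, 0.001, 1], [0, 0, 0, 0, 0, 0, 1], [0, 0, 0, 0, 0, 0, 1], [0, 0, 0, 0, 0, 0, 1], [0, 0, 0, 0, 0, 0, 1], [0, 0, 0, 0, 0, 0, 1]]}}

```text
time: 21.65
position: [0.5006, 0.0935, 0.0684]
eef_rot: [179.8, 0.0, 99.0]
contact_force: [0.4, 0.2, -1.0]
opening: -0.0004
```

Call:
{"api": "arm_command", "payload": {"steps": [[0.2, 0, 0, 0, 0, 0.0008, 1], [0, 0, 0, 0, 0, 0.0008, 1], [0, 0, 0, 0, 0, 0.0006, 1], [0, 0, 0, 0, 0, 0.0004, 1], [0, 0, 0, 0, 0, 0.0004, 1], [0, 0, 0, 0, 0, 0.0004, 1], [0, 0, 0, 0, 0, 0.0003, 1], [0, 0, 0, 0, 0, 0.0003, 1], [0, 0, 0, 0, 0, 0.0003, 1], [0, 0, 0, 0, 0, 0.0003, 1]]}}

```text
time: 22.9
position: [0.5006, 0.0935, 0.0635]
eef_rot: [-180.0, 0.0, 99.0]
contact_force: [-0.3, -0.3, -0.0]
opening: 0.0003
```

Call:
{"api": "arm_command", "payload": {"steps": [[0, 0, 0, 0, 0, 0.0003, 1], [0, 0, 0, 0, 0, 0.0003, 1], [0, 0, 0, 0, 0, 0.0003, 1], [0, 0, 0, 0, 0, 0.0003, 1], [0, 0, 0, 0, 0, 0.0003, 1], [0, 0, 0, 0, 0, 0.0003, 1], [0, 0, 0, 0, 0, 0.0003, 1], [0, 0, 0, 0, 0, 0.0003, 1], [0, 0, 0, 0, 0, 0.0003, 1], [0, 0, 0, 0, 0, 0.0003, 1]]}}

```text
time: 24.15
position: [0.5006, 0.0935, 0.0634]
eef_rot: [180.0, 0.0, 99.0]
contact_force: [-1.4, -0.3, 5.5]
opening: -0.0
```

Call:
{"api": "arm_command", "payload": {"steps": [[0, 0, 0, 0, 0, 0.0004, 1], [0, 0, 0, 0, 0, 0.0005, 1], [0, 0, 0, 0, 0, 0.0005, 1], [0, 0, 0, 0, 0, 0.0005, 1], [0, 0, 0, 0, 0, 0.0005, 1], [0, 0, 0, 0, 0, 0.0005, 1], [0, 0, 0, 0, 0, 0.0005, 1], [0, 0, 0, 0, 0, 0.0005, 1], [0, 0, 0, 0, 0, 0.0005, 1], [0, 0, 0, 0, 0, 0.0005, 1]]}}

```text
time: 25.4
position: [0.5006, 0.0935, 0.0634]
eef_rot: [179.9, 0.0, 99.0]
contact_force: [-2.8, -0.3, 8.2]
opening: 0.0
```

Call:
{"api": "arm_command", "payload": {"steps": [[0, 0, 0, 0, 0, -0.01, 1], [0, 0, 0, 0, 0, -0.025, 1], [0, 0, 0, 0, 0, -0.025, 1], [0, 0, 0, -0.02, 0, -0.01, 1], [0, 0, 0, -0.035, 0, 0, 1], [0, 0, 0, -0.035, 0, 0, 1], [0, 0, 0, -0.035, 0, 0, 1], [0, 0, 0, -0.02, 0, 0, 1], [0, 0, 0, 0, 0, 0, 1], [0, 0, 0, 0, 0, 0, 1]]}}

```text
time: 26.65
position: [0.5254, -0.0531, 0.1401]
eef_rot: [179.6, 0.1, 99.1]
contact_force: [-0.3, 0.2, -0.8]
opening: 0.0
```

```bash
python3 d.py .5227 -.055 .075 99
```

```text
pos [ 0.5254 -0.0531  0.1401] [1.7963e+02 7.0000e-02 9.9050e+01] F [-0.3  0.2 -0.8] shift [-0.0013 -0.0034  0.0651] turn [0.37 0.07 0.05]
```

Call:
{"api": "arm_command", "payload": {"steps": [[0.4, 0, 0, -0.001, -0.003, 0, 1], [0, 0, 0, 0, 0, 0.02, 1], [0, 0, 0, 0, 0, 0.02, 1], [0, 0, 0, 0, 0, 0.015, 1], [0, 0, 0, 0, 0, 0.006, 1], [0, 0, 0, 0, 0, 0, 1], [0, 0, 0, 0, 0, 0, 1], [0, 0, 0, 0, 0, 0, 1], [0, 0, 0, 0, 0, 0, 1], [0, 0, 0, 0, 0, 0, 1]]}}

```text
time: 27.9
position: [0.5232, -0.0514, 0.0796]
eef_rot: [179.9, 0.1, 99.3]
contact_force: [0.4, -0.2, -0.1]
opening: 0.0002
```

```bash
python3 d.py .5227 -.055 .066 99
```

```text
pos [ 0.5232 -0.0514  0.0796] [1.7991e+02 1.1000e-01 9.9330e+01] F [ 0.4 -0.2 -0.1] shift [-0.0035 -0.0011  0.0136] turn [0.09 0.11 0.33]
```

Call:
{"api": "arm_command", "payload": {"steps": [[0.1, 0.1, 0.3, -0.0035, -0.001, 0, 1], [0, 0, 0, 0, 0, 0.004, 1], [0, 0, 0, 0, 0, 0.004, 1], [0, 0, 0, 0, 0, 0.002, 1], [0, 0, 0, 0, 0, 0.001, 1], [0, 0, 0, 0, 0, 0, 1], [0, 0, 0, 0, 0, 0, 1], [0, 0, 0, 0, 0, 0, 1], [0, 0, 0, 0, 0, 0, 1], [0, 0, 0, 0, 0, 0, 1]]}}

```text
time: 29.15
position: [0.5228, -0.0553, 0.0679]
eef_rot: [-180.0, 0.0, 99.0]
contact_force: [-0.2, 0.3, 0.6]
opening: 0.0002
```

Call:
{"api": "arm_command", "payload": {"steps": [[0, 0, 0, 0, 0, 0.0008, 1], [0, 0, 0, 0, 0, 0.0008, 1], [0, 0, 0, 0, 0, 0.0006, 1], [0, 0, 0, 0, 0, 0.0004, 1], [0, 0, 0, 0, 0, 0.0004, 1], [0, 0, 0, 0, 0, 0.0004, 1], [0, 0, 0, 0, 0, 0.0003, 1], [0, 0, 0, 0, 0, 0.0003, 1], [0, 0, 0, 0, 0, 0.0003, 1], [0, 0, 0, 0, 0, 0.0003, 1]]}}

```text
time: 30.4
position: [0.5228, -0.0553, 0.0634]
eef_rot: [-180.0, 0.0, 99.0]
contact_force: [-2.0, 0.7, 6.0]
opening: -0.0
```

Contact on the right comes at the same height, 0.0634 m, so the blade isn't rocking. I'll hold the press here at about 8 N.

Call:
{"api": "arm_command", "payload": {"steps": [[0, 0, 0, 0, 0, 0.0004, 1], [0, 0, 0, 0, 0, 0.0005, 1], [0, 0, 0, 0, 0, 0.0005, 1], [0, 0, 0, 0, 0, 0.0005, 1], [0, 0, 0, 0, 0, 0.0005, 1], [0, 0, 0, 0, 0, 0.0005, 1], [0, 0, 0, 0, 0, 0.0005, 1], [0, 0, 0, 0, 0, 0.0005, 1], [0, 0, 0, 0, 0, 0.0005, 1], [0, 0, 0, 0, 0, 0.0005, 1]]}}

```text
time: 31.65
position: [0.5228, -0.0553, 0.0634]
eef_rot: [180.0, 0.0, 99.0]
contact_force: [-2.3, 0.1, 6.9]
opening: -0.0005
```

Call:
{"api": "arm_command", "payload": {"steps": [[0, 0, 0, 0, 0, -0.005, 1], [0, 0, 0, 0, 0, -0.02, 1], [0, 0, 0, 0, 0, -0.03, 1], [0, 0, 0, 0, 0, -0.03, 1], [0, 0, 0, 0, 0, -0.03, 1], [0, 0, 0, -0.03, 0, -0.01, 1], [0, 0, 0, -0.04, 0, 0, 1], [0, 0, 0, -0.04, 0, 0, 1], [0, 0, 0, 0, 0, 0, 1], [0, 0, 0, 0, 0, 0, 1]]}}

```text
time: 32.9
position: [0.5406, -0.1661, 0.1944]
eef_rot: [179.9, 0.1, 99.1]
contact_force: [-0.1, 0.0, -1.0]
opening: 0.0003
```

```bash
python3 - <<'E'
from h import *
im=robot.grab_frame("scene"); b=im[160:280,230:390]
cv2.imwrite("pics/fin.png",cv2.resize(b,(800,600),interpolation=2)); o=robot.get_obs(); print(o["time"],o["position"],o["contact_force"])
hsv=cv2.cvtColor(im,cv2.COLOR_BGR2HSV)
print("blade",rect("scene",cv2.inRange(hsv,(0,0,165),(180,50,255))|cv2.inRange(hsv,(18,60,190),(30,140,255)),.063,(265,180,312,232)))
E
```

```text
32.95 [ 0.54071418 -0.16600896  0.19440125] [ 0.51517869  0.72813649 -0.14479345]
blade (((512.34423828125, 15.295112609863281), (37.06129455566406, 209.65174865722656), 9.978057861328125), (270, 184, 39, 44))
```

View pics/fin.png

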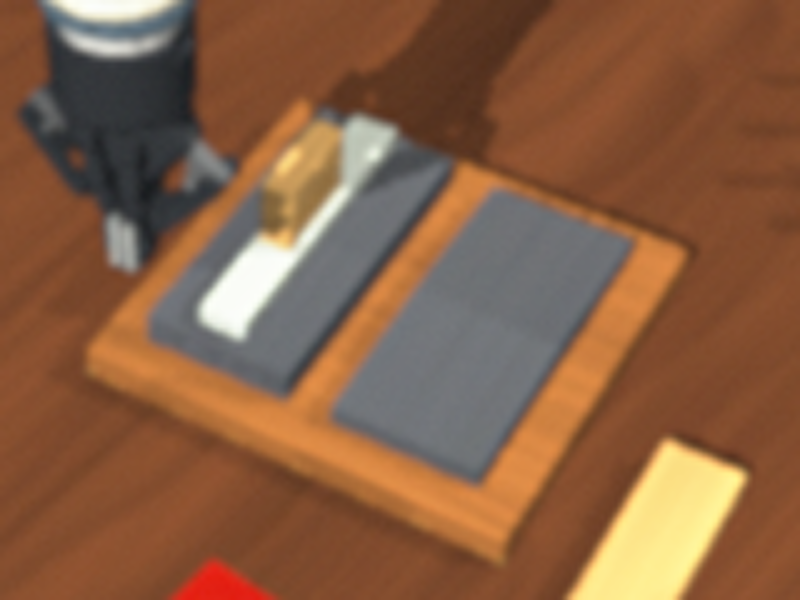

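The picture shows the blade unmoved along the middle of the near slab, with its right end at about (222,330). The gripper is clear of everything, so I'm handing in.

```bash
python3 -c "
from rig import robot
print(robot.hand_in())"
```

```text
the job is handed in; nothing more can be done
None
```

The straightedge is lying released on the near slab, which tested flat, and I handed the job in at about 33 s of the 72 s allowed. No verdict was reported.

- **Choice of slab:** I tried the near slab first because both camera views show a shading crease across the middle of the far slab and almost none on the near one. I did not test the far slab by pressing.
- **Grip and placing:** I took the largest straightedge by its handle, laid it along the middle of the near slab and let go.
- **Pressing:** I pressed about 75 mm from the board's centre line, left end first and then right. Readings at the end of each press were about 8 N on the left and 7 N on the right, held for about a second each.
- **No rocking:** both ends met the fingers at the same height, 63.4 mm. The height predicted from the placing contact was 63.3 mm; on a worn slab the left end should have gone about 3 mm lower.
- **Last checks:** the last picture puts the blade's middle about 4 mm from the slab's and its direction within about 1° of the slab's. The gripper was well clear and the wrist force was under 1 N. I never went near the jar or tin and kept clear of the hammer, but took no final picture of them. None of these checks failed or disagreed.

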